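Flip an algae carrier against the edge of a light pad

ROBOT

A 6-joint arm with a two-finger parallel gripper is mounted at the origin on the work surface. World frame = base frame: x ahead of the robot, y to its left, z up, the work surface at z = 0. Lengths are in m, angles in degrees, forces in N, time in s.
With the tool pointing down it reaches from about 0.3 to 0.95 m from the base axis. Payload 3.1 kg.
Tool frame: the origin (TCP) lies at the very end of the fingers, on their centre line; the grasp point (between the pads) lies 19 mm behind it; x points along the fingers, z is the direction in which the jaws open and shut, and the axes are right-handed (so a half turn about x gives the same grasp; the last joint's range is limited). The gripper opens to 85 mm and grips with 20 to 120 N. Pads are 22 mm wide; open, the fingers measure 114 mm over their backs; the gripper's body (76 mm by 85 mm) begins 54 mm behind the grasp point. The pads swing forward as they close: fully open they stand 13 mm farther back than shut.
Start: joints at [-76.931, 17.653, 93.61, -0, 68.738, -3.994], TCP at [0.183, -0.598, 0.21] pointing down, gripper open.
Joint ranges: [-175.34, 175.34], [-45.06, 112.39], [2.9, 150.54], [-68.45, 248.45], [3.09, 151.38], [-168.51, 168.51]. Speed limits (degrees/s): [159.86, 159.86, 180, 180, 180, 180].

INTERFACE

Orientations are given as a 3x3 rotation matrix whose columns are the frame's x, y, z axes.
In Python, from bench import telemetry, read_camera, camera_model, finish_job, spot_in, cut_out gives the robot as it stands.
- The arm moves only by the tool play_rows, never from a script. Its argument "motion" is one flat list of numbers, 6 for each row, row after row: the shift along the world's x, y, z in cm, then the turn, a rotation vector about the world's x, y, z in rad. In form: [dx, dy, dz, rx, ry, rz, dx, dy, dz, rx, ry, rz, ...]. A call has 1 to 20 rows; each row shifts and turns the commanded pose from where the row before left it; what a row does not reach is not made up. A row lasts 1/12 s, in which the tool goes at most 41.7 mm and 7.16 degrees, less where a joint would pass 70% of its speed; a pose out of reach is approached as far as the arm can. A call with a gripper value outside its range is refused whole. "claw" is the opening, from 0 (shut) to 1 (fully open), set as the call begins (left out, the last holds). The fingers move at their own pace and stop on an object; the grip force is fixed at half the most. Time passes only in rows, so rows that do not move let the fingers close. It gives the time, the measured TCP pose, the force and the opening at its end, in the units of the state.
- telemetry.state(): the state, without advancing time (a new reading comes with each control period).
- read_camera(name): name is "scene" or "top"; returns (picture, depth): 400x640x3 uint8, blue, green, red; 400x640 float32, m along the optical axis (not along the pixel's ray), 0 where there is no reading.
- camera_model(name): a dict with "fovy" (degrees; the focal length in pixels is half the picture's height over the tangent of half this angle, whatever the lens; pixels are square), "cx", "cy" (the principal point, pixels), "cam_to_world" (4x4, takes a point from camera to world coordinates). Camera axes: x right, y down, z forward; pixel columns grow to the right and rows downward; lengths in m; the calibration is good to about 2 mm. A picture is of the moment at which its call begins. camera_model takes no time and is no camera call.
- finish_job(): hands the job in, once; it reports no verdict.
Trained networks look in the newest picture that a camera, given by its name, has taken for a name from the list of things; names that differ only in an ending like _2 or _b are one class to them, and where a whole thing is asked for, a point or a joint stands for the part that bears it (a point fixed in the world has none). Each returns a list of dicts, best first, with "p" (0 to 1); they miss things now and then, are a little off and sometimes report something else, mostly with a low value. They report only what shows in the picture. A call takes as long as a camera call. They do not tell look-alikes from the thing itself.
- spot_in(query, camera): "rect" ([left, top, right, bottom] as shares, 0 to 1, of the picture: columns of its width, rows of its height, round what is visible of it).
- cut_out(query, camera): "region" (400x640 bool, what is visible of it) and "rect" ([left, top, right, bottom] as shares, 0 to 1, of the picture: columns of its width, rows of its height, round what is visible of it).
The state is a dict: "t": time; "joints": joint angles; "qd": joint speeds; "joint_efforts": joint torques, N m; "tool_pos": TCP position; "orientation": TCP orientation; "force": force on the tool from outside, world axes, zero at the start; "torque": the same for the moment, N m; "finger_gap": finger opening in m.
Only numpy, scipy, OpenCV 4.12 (cv2) and the standard library are available. Lean on these libraries where they do the work, as an engineer would, in place of code of your own. Each camera call takes 0.05 s, during which the arm holds its last target. There are 200 camera calls.

TASK

The algae carrier lies on the dark tray with its green growth pad facing down. With the fingertips, push it against the edge of the raised white light pad, tip it up on that edge and flip it over onto the light pad so the green side faces up, then slide it back until it rests flat against the aluminium fence. Only push and tip it, never lift it off its supports or carry it, and keep it on the stand; leave the bottle, jar and steel coupling where they are, and finish with the hand clear.

Things in the scene. Friction and masses are not known exactly. Their poses are not given: they have to be found in the camera images.
- stand: Fixed light stand, 310 x 190 mm. Origin on the bench (z=0) under the middle of the step between low tray and raised pad; x points level from tray to fence (away from the robot, yaw within 0.4 rad), y left, z up. Dark base plate, top 4 mm above the bench, 190 mm wide; its part from x=-180 to 0 is the tray. Pad and fence are 170 mm wide (y -85 to 85 mm). No side walls.
- step_foot (a point): Foot of the step (middle), 4 mm above the bench at the stand's x=0. The step is the upright front edge of the light pad, 7 mm high, marked by a green line, across the whole stand: the edge to push against.
- pad_middle (a point): Middle of the white light pad's flat top, 11 mm above the bench; the pad runs from the step (x=0) to the fence (x=108 mm in the stand's frame).
- fence (a point): Middle of the top of the face of the aluminium fence, at the stand's x=108 mm, 23 mm above the bench; the fence is 12 mm thick and 12 mm higher than the pad.
- carrier: Loose, rigid, 55 to 115 g, 76 (x) x 90 (y) x 16 mm: white back plate 5 mm thick, full size, on a green block 62 x 74 x 11 mm, flush with the plate at +x, 14 mm back at -x (a lip), 8 mm back at both sides. Origin at the centre of 76 x 90 x 16; z out of the white back (up at start). Starts green down on the tray, +x edge 10 to 45 mm from the step, within 0.2 rad of square. Home: centre 70 mm past the step.
- edge_far (a point): Middle of the white plate's +x edge, half-way up the plate (38 mm along the carrier's x, 5.5 mm along its z from its origin). Faces the step at the start; blocked there, it stays down while the other edge swings up; after the flip it faces the robot and still overhangs the step a little.
- edge_near (a point): Middle of the white plate's -x edge, half-way up it: the lip, 11 to 16 mm above the tray at start. A fingertip that pushes the lip and rises with it swings it up (friction helps) while the step blocks the other edge: an arc of about 76 mm about the step, until it stands 76 mm high; pushed on, it falls over onto the pad.
- bottle: Amber bottle with black cap, 42 mm diameter, 100 mm tall, loose, beside the stand; origin under its base. Bystander, leave alone.
- jar: Clear jar with blue lid, 48 mm diameter, 55 mm tall, loose, beside the stand; origin under its base. Bystander, leave alone.
- coupling: Turned steel hose coupling, 42 mm diameter, 50 mm tall, loose, beside the stand; origin under its base. Bystander, leave alone.
There are look-alikes about, which are no part of the job. Of the things that look like the carrier, take the one that is farthest from the robot's base at the start.

How it is judged:
By the outcome, as a careful person would: the job done as asked, in the order asked, and still so for the second after the job is handed in, with the robot touching nothing.
It also fails if it takes over 64 s, if anything falls off the work surface, if the arm or the gripper's body presses on something with over 40 N, if the wrist force passes 120 N, or if a joint passes its speed limit or range.

## Working session

There is one attempt and no reset: what is moved stays moved. The work goes in short steps, Python scripts to look and compute and a tool call to move; the robot and the scene stay as the last step left them, time stands still between calls to the robot, and variables do not carry over. Pictures are saved under pics/ and viewed, about 8 in all and at most 12, crops included, and the job is handed in when it is done.

Besides the shell and the picture viewer there is one more tool, called after "Call:" as name(argument=value, ...), one argument or row to a line, values as JSON. play_rows: Moves the arm, as the interface text tells. Its arguments: {"type":"object","properties":{"motion":{"type":"array","items":{"type":"number"}},"claw":{"type":"number"}},"required":["motion"]}

```bash
mkdir -p pics; cat > h.py <<'E'
import numpy as np,cv2
from bench import *
def K(n):
    m=camera_model(n);f=200/np.tan(np.radians(m["fovy"])/2);return f,m["cx"],m["cy"],np.array(m["cam_to_world"])
def world(n,depth):
    f,cx,cy,T=K(n);v,u=np.mgrid[0:400,0:640]
    p=np.stack([(u-cx)/f*depth,(v-cy)/f*depth,depth],-1)
    return p@T[:3,:3].T+T[:3,3]
def proj(n,P):
    f,cx,cy,T=K(n);q=(np.atleast_2d(P)-T[:3,3])@T[:3,:3];return np.c_[q[:,0]/q[:,2]*f+cx,q[:,1]/q[:,2]*f+cy]
def onplane(n,uv,z):
    f,cx,cy,T=K(n);uv=np.atleast_2d(uv).astype(float);d=np.c_[(uv[:,0]-cx)/f,(uv[:,1]-cy)/f,np.ones(len(uv))]@T[:3,:3].T
    return T[:3,3]+d*((z-T[2,3])/d[:,2])[:,None]
E
python3 - <<'E'
from h import *
for n in["scene","top"]:
    p,d=read_camera(n);cv2.imwrite(f"pics/{n}0.png",p);np.savez(f"{n}0",p=p,d=d)
    print(n,K(n)[3].round(3).tolist(),K(n)[:3])
    W=world(n,d)
    for q in["carrier","stand","bottle","jar","coupling"]:
        for r in cut_out(q,n)[:4]:
            m=r["region"]&(d>0);print(q,round(r["p"],2),(np.array(r["rect"])*[640,400,640,400]).round(), np.median(W[m],0).round(3) if m.any() else None)
E
```

```text
scene [[0.719, 0.552, -0.423, 0.889], [0.695, -0.578, 0.427, -0.352], [-0.009, -0.601, -0.799, 0.727], [0.0, 0.0, 0.0, 1.0]] (np.float64(409.72184453417157), 326.35145575750414, 190.56732838660298)
carrier 0.92 [148. 208. 203. 251.] [ 0.358 -0.255  0.016]
carrier 0.91 [311.  78. 349. 112.] [0.295 0.258 0.016]
carrier 0.72 [271. 196. 321. 240.] [ 0.516 -0.064  0.02 ]
stand 0.94 [228. 162. 399. 303.] [ 0.581 -0.061  0.005]
stand 0.63 [268. 193. 322. 239.] [ 0.516 -0.063  0.02 ]
bottle 0.64 [226. 163. 402. 301.] [ 0.583 -0.062  0.005]
jar 0.96 [209. 238. 237. 274.] [ 0.494 -0.234  0.053]
coupling 0.76 [392. 189. 409. 215.] [0.653 0.102 0.026]
coupling 0.61 [210. 238. 237. 273.] [ 0.493 -0.234  0.051]
coupling 0.2 [269. 193. 323. 239.] [ 0.515 -0.062  0.02 ]
top [[0.016, -0.988, 0.152, 0.356], [-1.0, -0.016, -0.003, 0.019], [0.005, -0.152, -0.988, 1.023], [0.0, 0.0, 0.0, 1.0]] (np.float64(419.7483000208514), 320.97220935696373, 201.53994934688538)
carrier 0.85 [193. 272. 236. 314.] [0.29  0.262 0.016]
carrier 0.73 [411. 246. 456. 296.] [ 0.351 -0.254  0.016]
carrier 0.73 [239. 226. 283. 272.] [0.401 0.161 0.016]
carrier 0.6 [336. 184. 373. 217.] [ 0.51  -0.061  0.02 ]
stand 0.78 [305. 127. 396. 256.] [ 0.556 -0.049  0.006]
stand 0.52 [409. 203. 439. 226.] [ 0.479 -0.225  0.054]
bottle 0.55 [392. 125. 415. 149.] [ 0.662 -0.175  0.065]
jar 0.71 [412. 205. 435. 225.] [ 0.479 -0.224  0.054]
coupling 0.75 [275. 138. 291. 154.] [0.641 0.109 0.046]
```

View pics/scene0.png

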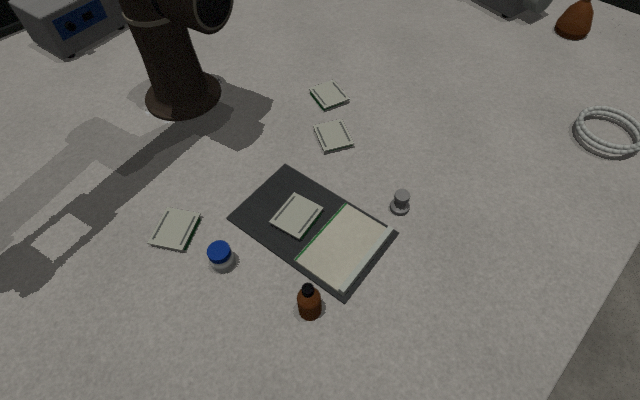

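View pics/top0.png

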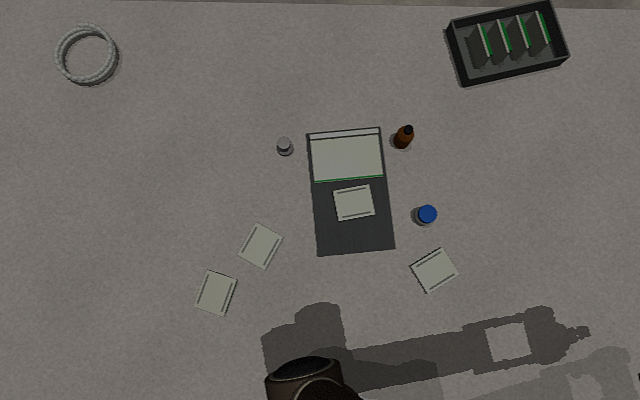

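Look-alikes in the top view are (354,202) on the dark tray, (260,245), (216,292), (434,270), and upright plates in the rack near (510,40). The one that lies on the tray green-down is (354,202), also the farthest of the flat ones. Next I measure the stand and carrier and check them in a crop.

```bash
cat > est.py <<'E'
from h import *
from scipy.optimize import minimize
def rect(n,mask,z):
    """min area rect corners on plane z of a pixel mask"""
    c=max(cv2.findContours(mask.astype(np.uint8),cv2.RETR_EXTERNAL,cv2.CHAIN_APPROX_NONE)[0],key=cv2.contourArea)[:,0]
    P=onplane(n,c,z)[:,:2]
    r=cv2.minAreaRect((P*1000).astype(np.float32));return r
if __name__=="__main__":
    for n in["top","scene"]:
        z=np.load(n+"0.npz");p=z["p"];d=z["d"];W=world(n,d);g=p.mean(2)
        sel=(W[...,0]>.38)&(W[...,0]<.8)&(W[...,1]>-.22)&(W[...,1]<.12)&(W[...,2]<.035)
        white=sel&(g>105)
        hsv=cv2.cvtColor(p,cv2.COLOR_BGR2HSV)
        green=sel&(hsv[...,1]>90)&(hsv[...,0]>40)&(hsv[...,0]<85)
        P=onplane(n,np.argwhere(green)[:,::-1],.011)[:,:2]; 
        print(n,"green",P.mean(0).round(4),len(P)); 
        l=cv2.fitLine(P.astype(np.float32),cv2.DIST_HUBER,0,.01,.01).ravel();print("line",l.round(4), "yaw",np.arctan2(-l[0],l[1]) )
        nl,lab,st,ce=cv2.connectedComponentsWithStats(white.astype(np.uint8))
        for i in range(1,nl):
            if st[i,4]>300: print(st[i],np.median(W[lab==i],0).round(4),"rect",[np.round(a,1) for a in rect(n,lab==i,.02)],[np.round(a,1) for a in rect(n,lab==i,.011)])
        dark=sel&(g<55);print("dark",[np.round(a,1) for a in rect(n,dark|white|green,.004)])
        a=cv2.resize(p[115:305,220:420] if n=="scene" else p[110:270,290:430],None,fx=4 if n=="top" else 3,fy=4 if n=="top" else 3,interpolation=cv2.INTER_CUBIC)
        cv2.imwrite(f"pics/c_{n}.png",a)
E
python3 est.py
```

```text
top green [ 0.5711 -0.0502] 91
line [ 0.1146 -0.9934  0.5711 -0.0502] yaw -3.026769
[  277    90   141   168 11656] [ 6.236e-01 -2.670e-02 -4.000e-04] rect [array([586.2, -48.3]), array([334.3, 413.3]), np.float64(89.9)] [array([588.3, -48.9]), array([337.3, 417. ]), np.float64(89.9)]
[ 310  135   73   46 2693] [ 0.623  -0.0442  0.0105] rect [array([621.3, -43.2]), array([100.5, 167.9]), np.float64(6.6)] [array([623.7, -43.8]), array([101.4, 169.4]), np.float64(6.6)]
[333 185  42  36 988] [ 0.5094 -0.0614  0.0198] rect [array([509.6, -61.9]), array([74.6, 89. ]), np.float64(11.4)] [array([510.9, -62.7]), array([75.3, 89.8]), np.float64(11.4)]
dark [array([589.7, -51.4]), array([419.6, 344.8]), np.float64(0.0)]
scene green [ 0.565  -0.0549] 158
line [ 0.1373 -0.9905  0.5706 -0.0522] yaw -3.0038297
[  199   143   263   236 21765] [ 6.682e-01 -6.950e-02 -1.000e-04] rect [array([597.6, -53.3]), array([341.4, 410.3]), np.float64(90.0)] [array([593.9, -49.5]), array([345.7, 415.5]), np.float64(90.0)]
[ 269  192   54   46 1179] [ 0.5128 -0.0634  0.0197] rect [array([512.1, -61.7]), array([74.8, 89.2]), np.float64(11.5)] [array([507.3, -58. ]), array([75.7, 90.3]), np.float64(11.5)]
dark [array([591. , -46.5]), array([349.1, 419.6]), np.float64(90.0)]
```

View pics/c_top.png

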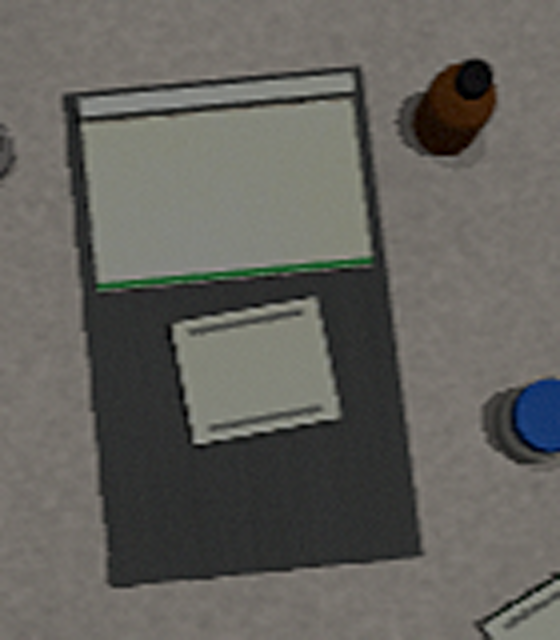

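The crop confirms the choice. The carrier on the tray is white side up, its +x edge is about 22 mm short of the green step line, and it is turned about 5° from the stand.

```bash
cat >> h.py <<'E'
from scipy.spatial.transform import Rotation as Rn
PSI=.115;O=np.array([.5695,-.050,0.]);RS=Rn.from_euler('z',PSI).as_matrix()
def st(): return telemetry.state()
def tgt(xs,ys,z,tilt):
    """tool pose: stand coords of TCP, tips tilted forward by tilt deg"""
    a=np.radians(tilt);x=RS@[np.sin(a),0,-np.cos(a)];s=st();R0=np.array(s["orientation"])
    z_=RS[:,1]*(1 if R0[:,2]@RS[:,1]>0 else -1)
    R=np.c_[x,np.cross(z_,x),z_]
    p=O+RS@[xs,ys,0];p[2]=z
    return (p-s["tool_pos"])*100, Rn.from_matrix(R@R0.T).as_rotvec()
def here():
    s=st();q=RS.T@(np.array(s["tool_pos"])-O);print("t",round(s["t"],2),"stand mm",(q*1000).round(1),"F",np.round(RS.T@np.array(s["force"]),2),"gap",round(s["finger_gap"],4),"x-axis",(RS.T@np.array(s["orientation"])[:,0]).round(3))
E
python3 - <<'E'
from h import *
here();print(np.array(st()["orientation"]).round(3))
print(tgt(-.140,-.005,.10,15))
E
```

```text
t 0.6 stand mm [-446.4 -499.6  210.4] F [-1.37 -0.21 -0.02] gap 0.0853 x-axis [ 0. -0. -1.]
[[ 0.     0.956  0.293]
 [-0.     0.293 -0.956]
 [-1.     0.     0.   ]]
(array([ 24.76303324,  52.64693365, -11.03984644]), array([ 0.05373835, -0.25656367, -0.18173597]))
```

Call:
play_rows(
  motion=[1.376,2.925,-0.3,0.003,-0.01425,-0.0101,1.376,2.925,-0.3,0.003,-0.01425,-0.0101,1.376,2.925,-0.3,0.003,-0.01425,-0.0101,1.376,2.925,-0.3,0.003,-0.01425,-0.0101,1.376,2.925,-0.3,0.003,-0.01425,-0.0101,1.376,2.925,-0.3,0.003,-0.01425,-0.0101,1.376,2.925,-0.3,0.003,-0.01425,-0.0101,1.376,2.925,-0.3,0.003,-0.01425,-0.0101,1.376,2.925,-0.3,0.003,-0.01425,-0.0101,1.376,2.925,-0.3,0.003,-0.01425,-0.0101,1.376,2.925,-0.3,0.003,-0.01425,-0.0101,1.376,2.925,-0.3,0.003,-0.01425,-0.0101,1.376,2.925,-0.3,0.003,-0.01425,-0.0101,1.376,2.925,-0.3,0.003,-0.01425,-0.0101,1.376,2.925,-0.3,0.003,-0.01425,-0.0101,1.376,2.925,-0.3,0.003,-0.01425,-0.0101,1.376,2.925,-0.3,0.003,-0.01425,-0.0101,1.376,2.925,-0.3,0.003,-0.01425,-0.0101,0,0,0,0,0,0,0,0,0,0,0,0],
  claw=0.5,
)

```text
t: 2.27
tool_pos: [0.431, -0.0694, 0.1563]
orientation: [[0.257, 0.959, 0.119], [0.031, 0.115, -0.993], [-0.966, 0.258, -0.0]]
force: [-0.4, -0.8, -0.4]
finger_gap: 0.0425
```

```bash
python3 - <<'E'
from h import *
here();print(tgt(-.140,-.005,.03,15));s=st();print(s["torque"])
E
```

```text
t 2.27 stand mm [-139.8   -3.4  156.3] F [-0.46 -0.72 -0.42] gap 0.0425 x-axis [ 0.258  0.001 -0.966]
(array([-2.07625663e-03, -1.59581683e-01, -1.26323175e+01]), array([ 3.63777523e-05, -3.95113735e-04, -4.66256787e-03]))
[-0.02388058  0.13774232  0.01442083]
```

Call:
play_rows(
  motion=[0,-0.16,-3,0,0,-0.004,0,0,-3,0,0,0,0,0,-3,0,0,0,0,0,-2.5,0,0,0,0,0,-1.6,0,0,0,0,0,-0.7,0,0,0,0,0,-0.4,0,0,0,0,0,0,0,0,0,0,0,0,0,0,0],
)

```text
t: 3.02
tool_pos: [0.4321, -0.0736, 0.0153]
orientation: [[0.259, 0.96, 0.11], [0.028, 0.106, -0.994], [-0.965, 0.26, 0.001]]
force: [0.9, -0.5, 0.4]
finger_gap: 0.0424
```

Call:
play_rows(
  motion=[0,0,-0.2,0,0,0,0,0,-0.2,0,0,0,0,0,-0.2,0,0,0],
)

```text
t: 3.27
tool_pos: [0.432, -0.0729, 0.0092]
orientation: [[0.259, 0.959, 0.111], [0.028, 0.107, -0.994], [-0.965, 0.261, 0.001]]
force: [0.4, 0.7, 0.3]
finger_gap: 0.0427
```

```bash
python3 - <<'E'
from h import *
here()
p,d=read_camera("scene");W=world("scene",d)
cv2.imwrite("pics/a1.png",cv2.resize(p[110:310,200:420],None,fx=3,fy=3,interpolation=cv2.INTER_CUBIC))
E
```

```text
t 3.27 stand mm [-139.3   -7.     9.2] F [0.52 0.62 0.27] gap 0.0427 x-axis [ 0.261 -0.002 -0.965]
```

View pics/a1.png

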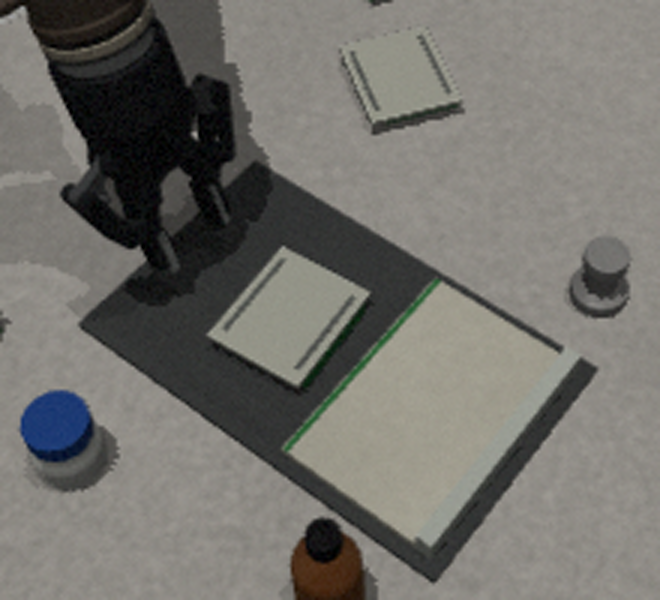

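Two fingertips stand on the tray behind the carrier, in line with it and at about (160,268) and (220,222) in the crop. No contact with the tray yet.

Call:
play_rows(
  motion=[0,0,-0.15,0,0,0,0,0,-0.15,0,0,0,0,0,0,0,0,0],
)

```text
t: 3.57
tool_pos: [0.4308, -0.0724, 0.0051]
orientation: [[0.257, 0.96, 0.111], [0.029, 0.107, -0.994], [-0.966, 0.258, -0.001]]
force: [-0.1, -1.3, -0.5]
finger_gap: 0.0427
```

Call:
play_rows(
  motion=[0,0,-0.15,0,0,0,0,0,-0.15,0,0,0,0,0,0,0,0,0],
)

```text
t: 3.82
tool_pos: [0.4308, -0.0725, 0.0021]
orientation: [[0.257, 0.96, 0.111], [0.029, 0.107, -0.994], [-0.966, 0.258, -0.001]]
force: [-0.1, -1.6, -0.2]
finger_gap: 0.0426
```

Call:
play_rows(
  motion=[0,0,-0.15,0,0,0,0,0,0,0,0,0],
)

```text
t: 3.98
tool_pos: [0.4309, -0.0725, 0.0006]
orientation: [[0.257, 0.96, 0.111], [0.029, 0.107, -0.994], [-0.966, 0.258, -0.001]]
force: [-0.8, 0.1, -0.1]
finger_gap: 0.0427
```

Call:
play_rows(
  motion=[0,0,-0.15,0,0,0,0,0,0,0,0,0],
)

```text
t: 4.15
tool_pos: [0.4309, -0.0725, -0.0009]
orientation: [[0.257, 0.96, 0.111], [0.029, 0.107, -0.994], [-0.966, 0.258, -0.0]]
force: [-0.3, 0.2, 0.7]
finger_gap: 0.0426
```

Call:
play_rows(
  motion=[0,0,-0.15,0,0,0,0,0,0,0,0,0],
)

```text
t: 4.32
tool_pos: [0.4309, -0.0726, -0.0023]
orientation: [[0.257, 0.96, 0.111], [0.029, 0.107, -0.994], [-0.966, 0.259, -0.0]]
force: [-0.3, 0.5, -0.0]
finger_gap: 0.0427
```

Call:
play_rows(
  motion=[0,0,-0.15,0,0,0,0,0,0,0,0,0],
)

```text
t: 4.48
tool_pos: [0.4309, -0.0725, -0.0038]
orientation: [[0.257, 0.96, 0.111], [0.029, 0.107, -0.994], [-0.966, 0.258, -0.0]]
force: [-0.2, -0.3, 1.1]
finger_gap: 0.0428
```

Call:
play_rows(
  motion=[0,0,-0.1,0,0,0,0,0,0,0,0,0],
)

```text
t: 4.65
tool_pos: [0.4309, -0.0725, -0.0048]
orientation: [[0.257, 0.96, 0.111], [0.029, 0.107, -0.994], [-0.966, 0.259, -0.0]]
force: [-0.0, -0.0, 0.4]
finger_gap: 0.0426
```

Call:
play_rows(
  motion=[0,0,-0.1,0,0,0,0,0,0,0,0,0],
)

```text
t: 4.82
tool_pos: [0.431, -0.0726, -0.0057]
orientation: [[0.257, 0.96, 0.111], [0.029, 0.107, -0.994], [-0.966, 0.259, -0.0]]
force: [0.7, -1.1, 0.5]
finger_gap: 0.0427
```

Call:
play_rows(
  motion=[0,0,-0.1,0,0,0,0,0,0,0,0,0],
)

```text
t: 4.98
tool_pos: [0.4309, -0.0726, -0.0068]
orientation: [[0.257, 0.96, 0.111], [0.029, 0.107, -0.994], [-0.966, 0.259, -0.0]]
force: [0.6, -0.2, -0.1]
finger_gap: 0.0425
```

Call:
play_rows(
  motion=[0,0,-0.1,0,0,0,0,0,0,0,0,0],
)

```text
t: 5.15
tool_pos: [0.4309, -0.0726, -0.0078]
orientation: [[0.257, 0.96, 0.111], [0.029, 0.107, -0.994], [-0.966, 0.259, -0.0]]
force: [-0.8, 0.0, 0.3]
finger_gap: 0.0429
```

```bash
python3 - <<'E'
from h import *
here()
p,d=read_camera("scene");W=world("scene",d)
q=(W-O)@RS
m=(q[...,0]>-.17)&(q[...,0]<-.1)&(abs(q[...,1])<.06)&(d>0)&(q[...,2]<.08)
for s in(-1,1):
  for lo in range(0,60,6):
    k=m&(q[...,1]*s>-.007*s*1)&(q[...,2]*1000>=lo)&(q[...,2]*1000<lo+6)
    if k.sum(): print(s,lo,k.sum(),(np.percentile(q[k],[5,50,95],axis=0)[:,:2]*1000).round(0).tolist())
cv2.imwrite("pics/a2.png",cv2.resize(p[150:230,210:310],None,fx=7,fy=7,interpolation=cv2.INTER_CUBIC))
E
```

```text
t 5.15 stand mm [-140.3   -6.5   -7.8] F [-0.83  0.13  0.3 ] gap 0.0429 x-axis [ 0.259 -0.001 -0.966]
-1 0 560 [[-164.0, -58.0], [-132.0, -38.0], [-105.0, -10.0]]
-1 6 16 [[-164.0, -56.0], [-124.0, -45.0], [-105.0, -15.0]]
-1 12 1 [[-144.0, -33.0], [-144.0, -33.0], [-144.0, -33.0]]
-1 18 6 [[-141.0, -37.0], [-137.0, -34.0], [-136.0, -29.0]]
-1 24 27 [[-155.0, -41.0], [-142.0, -36.0], [-136.0, -29.0]]
-1 30 22 [[-156.0, -41.0], [-144.0, -36.0], [-139.0, -28.0]]
-1 36 22 [[-158.0, -41.0], [-145.0, -37.0], [-140.0, -29.0]]
-1 42 18 [[-151.0, -41.0], [-146.0, -35.0], [-142.0, -29.0]]
-1 48 17 [[-149.0, -41.0], [-146.0, -33.0], [-142.0, -27.0]]
-1 54 14 [[-156.0, -44.0], [-147.0, -37.0], [-144.0, -31.0]]
1 0 599 [[-166.0, -4.0], [-133.0, 22.0], [-108.0, 57.0]]
1 6 35 [[-163.0, -5.0], [-131.0, 30.0], [-108.0, 55.0]]
1 12 9 [[-156.0, 16.0], [-148.0, 16.0], [-116.0, 21.0]]
1 18 15 [[-157.0, 15.0], [-144.0, 16.0], [-136.0, 21.0]]
1 24 21 [[-158.0, 15.0], [-141.0, 17.0], [-137.0, 27.0]]
1 30 20 [[-158.0, 15.0], [-143.0, 17.0], [-139.0, 27.0]]
1 36 23 [[-161.0, 15.0], [-146.0, 17.0], [-140.0, 27.0]]
1 42 24 [[-163.0, 15.0], [-146.0, 17.0], [-141.0, 28.0]]
1 48 20 [[-161.0, 15.0], [-149.0, 17.0], [-143.0, 22.0]]
1 54 23 [[-165.0, 17.0], [-152.0, 18.0], [-144.0, 25.0]]
```

View pics/a2.png

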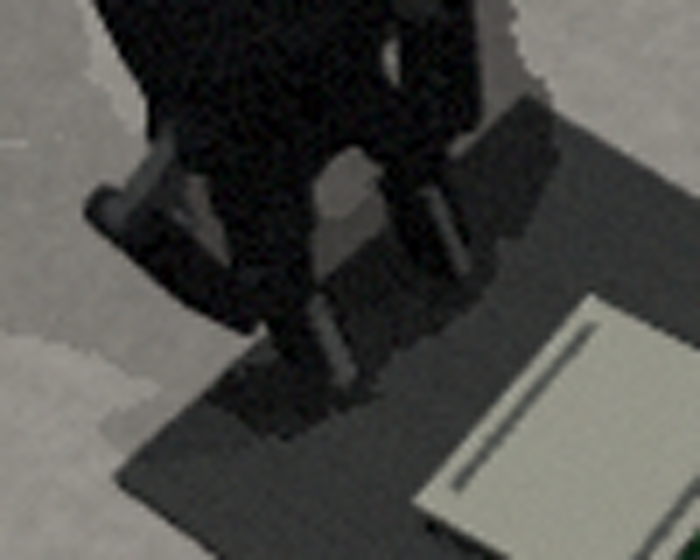

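The tips' front corners are at about stand x −134, z 12 mm, just under the lip height, and the carrier is undisturbed. I'll push it to the step now.

Call:
play_rows(
  motion=[0,0,-0.1,0,0,0,0.695,0.08,0,0,0,0,0.695,0.08,0,0,0,0,0.695,0.08,0,0,0,0,0.695,0.08,0,0,0,0,0.397,0.046,0,0,0,0,0.199,0.023,0,0,0,0,0.199,0.023,0,0,0,0,0.199,0.023,0,0,0,0,0.199,0.023,0,0,0,0,0.199,0.023,0,0,0,0,0.199,0.023,0,0,0,0,0.199,0.023,0,0,0,0,0.199,0.023,0,0,0,0,0.199,0.023,0,0,0,0,0.199,0.023,0,0,0,0],
)

```text
t: 6.53
tool_pos: [0.4829, -0.0667, -0.0086]
orientation: [[0.257, 0.96, 0.111], [0.029, 0.107, -0.994], [-0.966, 0.259, -0.0]]
force: [-0.4, -0.0, 0.4]
finger_gap: 0.0427
```

```bash
python3 - <<'E'
from h import *
here()
p,d=read_camera("scene")
cv2.imwrite("pics/a3.png",cv2.resize(p[130:280,220:380],None,fx=5,fy=4,interpolation=cv2.INTER_CUBIC))
q=(world("scene",d)-O)@RS
m=(p.mean(2)>95)&(q[...,0]<-.003)&(q[...,0]>-.15)&(abs(q[...,1])<.07)&(q[...,2]>.012)
print(m.sum(),(np.percentile(q[m],[2,50,98],axis=0)*1000).round(1))
E
```

```text
t 6.53 stand mm [-87.9  -6.6  -8.6] F [-0.41  0.03  0.44] gap 0.0427 x-axis [ 0.259 -0.001 -0.966]
1269 [[-82.2 -52.   17. ]
 [-44.8 -10.1  19.7]
 [ -9.   34.7  22.9]]
```

View pics/a3.png

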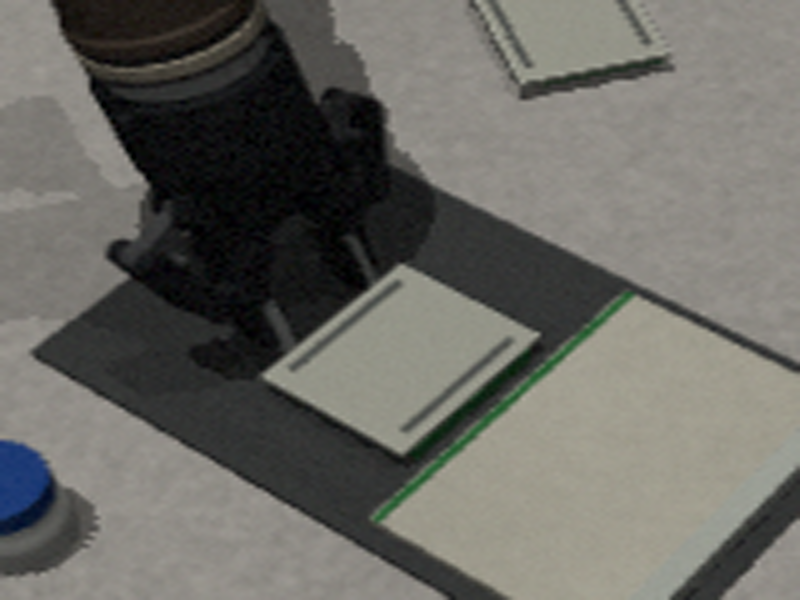

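The carrier is now square to the step, flat, and about 7 mm short of the green line. I'll push on until it is blocked.

Call:
play_rows(
  motion=[0.199,0.023,0,0,0,0,0.199,0.023,0,0,0,0,0.199,0.023,0,0,0,0,0.1,0.012,0,0,0,0,0,0,0,0,0,0],
)

```text
t: 7.0
tool_pos: [0.4902, -0.0659, -0.0085]
orientation: [[0.258, 0.96, 0.111], [0.029, 0.107, -0.994], [-0.966, 0.259, 0.0]]
force: [0.5, 0.0, -1.0]
finger_gap: 0.0431
```

Call:
play_rows(
  motion=[0.1,0.012,0,0,0,0,0,0,0,0,0,0],
)

```text
t: 7.17
tool_pos: [0.4907, -0.0657, -0.0086]
orientation: [[0.257, 0.96, 0.111], [0.029, 0.107, -0.994], [-0.966, 0.259, -0.0]]
force: [-0.2, 1.0, 0.1]
finger_gap: 0.0424
```

Call:
play_rows(
  motion=[0.1,0.012,0,0,0,0,0,0,0,0,0,0],
)

```text
t: 7.33
tool_pos: [0.4908, -0.0655, -0.0089]
orientation: [[0.256, 0.96, 0.111], [0.029, 0.107, -0.994], [-0.966, 0.257, -0.001]]
force: [-4.1, -1.5, 3.3]
finger_gap: 0.0427
```

Call:
play_rows(
  motion=[0.15,0.017,0,0,0,0,0,0,0,0,0,0],
)

```text
t: 7.5
tool_pos: [0.4908, -0.0651, -0.0094]
orientation: [[0.253, 0.961, 0.111], [0.03, 0.107, -0.994], [-0.967, 0.255, -0.002]]
force: [-7.7, -2.9, 6.0]
finger_gap: 0.0433
```

```bash
cat >> h.py <<'E'
def plate(n="scene",name=None,lo=-.15,hi=-.003):
    p,d=read_camera(n);q=(world(n,d)-O)@RS
    if name: cv2.imwrite(name,cv2.resize(p[130:280,220:380],None,fx=5,fy=4,interpolation=cv2.INTER_CUBIC))
    m=(p.mean(2)>90)&(q[...,0]<hi)&(q[...,0]>lo)&(abs(q[...,1])<.07)&(q[...,2]>.013)
    P=q[m]*1000
    if len(P)<50: print("few");return
    A=np.c_[P[:,:2],np.ones(len(P))];c=np.linalg.lstsq(A,P[:,2],rcond=None)[0]
    print(n,len(P),"pct",np.percentile(P,[2,50,98],axis=0).round(1).tolist(),"slope deg x,y",np.degrees(np.arctan(c[:2])).round(1))
E
python3 -c "
from h import *
here();plate();plate('top')"
```

```text
t 7.5 stand mm [-79.9  -6.   -9.4] F [-8.03 -2.02  5.96] gap 0.0433 x-axis [ 0.255  0.001 -0.967]
scene 1242 pct [[-100.8, -51.7, 17.2], [-38.8, -10.1, 19.6], [-4.5, 35.0, 200.9]] slope deg x,y [-38.1   5.5]
top 953 pct [[-74.9, -51.4, 15.5], [-37.4, -4.9, 19.7], [-4.3, 35.0, 23.7]] slope deg x,y [-32.9   6. ]
```

Blocked at the step with about 8 N of push. I start raising the lip along the arc.

Call:
play_rows(
  motion=[0.05,0.006,0.33,0,0,0,0.05,0.006,0.33,0,0,0,0.05,0.006,0.33,0,0,0,0.05,0.006,0.33,0,0,0],
)

```text
t: 7.93
tool_pos: [0.4933, -0.0649, 0.0038]
orientation: [[0.254, 0.961, 0.111], [0.03, 0.107, -0.994], [-0.967, 0.256, -0.002]]
force: [-3.7, -1.7, 0.6]
finger_gap: 0.0426
```

```bash
python3 -c "
from h import *
here();plate('scene','pics/a4.png');plate('top')"
```

```text
t 7.93 stand mm [-77.4  -6.    3.8] F [-3.89 -1.27  0.57] gap 0.0426 x-axis [ 0.256  0.    -0.967]
scene 1333 pct [[-106.4, -52.0, 19.8], [-38.2, -10.1, 26.5], [-4.5, 35.2, 221.7]] slope deg x,y [-50.9  11.7]
top 858 pct [[-72.4, -51.2, 19.2], [-36.0, -4.4, 26.4], [-4.4, 35.2, 34.4]] slope deg x,y [-40.2   5.4]
```

View pics/a4.png

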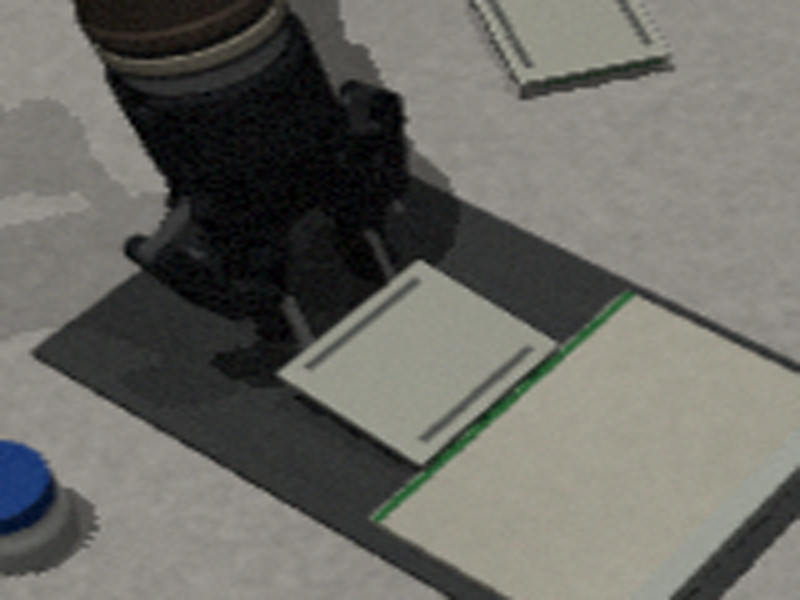

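The lip is rising: the plate is tilted about 10° and still against the step line. The arc works, so I continue to about 30°.

Call:
play_rows(
  motion=[0.11,0.013,0.31,0,0,0,0.11,0.013,0.31,0,0,0,0.11,0.013,0.31,0,0,0,0.11,0.013,0.31,0,0,0,0.15,0.017,0.28,0,0,0,0.15,0.017,0.28,0,0,0,0.15,0.017,0.28,0,0,0,0.15,0.017,0.28,0,0,0],
)

```text
t: 8.7
tool_pos: [0.505, -0.0638, 0.0282]
orientation: [[0.256, 0.96, 0.111], [0.029, 0.107, -0.994], [-0.966, 0.258, -0.001]]
force: [-2.7, -0.3, 1.5]
finger_gap: 0.0427
```

```bash
python3 -c "
from h import *
here();plate('scene');plate('top')"
```

```text
t 8.7 stand mm [-65.7  -6.3  28.2] F [-2.75  0.01  1.54] gap 0.0427 x-axis [ 0.258 -0.    -0.966]
scene 1375 pct [[-145.7, -51.6, 23.2], [-32.3, -8.3, 40.6], [-4.5, 40.5, 402.2]] slope deg x,y [-67.2  17.2]
top 622 pct [[-123.3, -51.2, 23.3], [-28.5, -0.0, 37.9], [-6.0, 36.0, 397.4]] slope deg x,y [-67.2   3.9]
```

Call:
play_rows(
  motion=[0.23,0.026,0.28,0,0,0,0.23,0.026,0.28,0,0,0,0.23,0.026,0.28,0,0,0,0.23,0.026,0.28,0,0,0,0.23,0.026,0.28,0,0,0,0.25,0.028,0.2,0,0,0,0.25,0.028,0.2,0,0,0,0.25,0.028,0.2,0,0,0,0.25,0.028,0.2,0,0,0,0.25,0.028,0.2,0,0,0],
)

```text
t: 9.63
tool_pos: [0.5305, -0.0614, 0.0525]
orientation: [[0.259, 0.96, 0.111], [0.029, 0.107, -0.994], [-0.966, 0.26, 0.0]]
force: [-0.6, 0.0, 0.1]
finger_gap: 0.0428
```

```bash
python3 -c "
from h import *
here();plate('scene','pics/a5.png')"
```

```text
t 9.63 stand mm [-40.   -6.8  52.5] F [-0.61  0.08  0.08] gap 0.0428 x-axis [ 0.26  -0.001 -0.966]
scene 1092 pct [[-130.9, -52.1, 33.3], [-20.3, -6.7, 59.0], [-3.8, 45.9, 426.5]] slope deg x,y [-72.8   9.4]
```

View pics/a5.png

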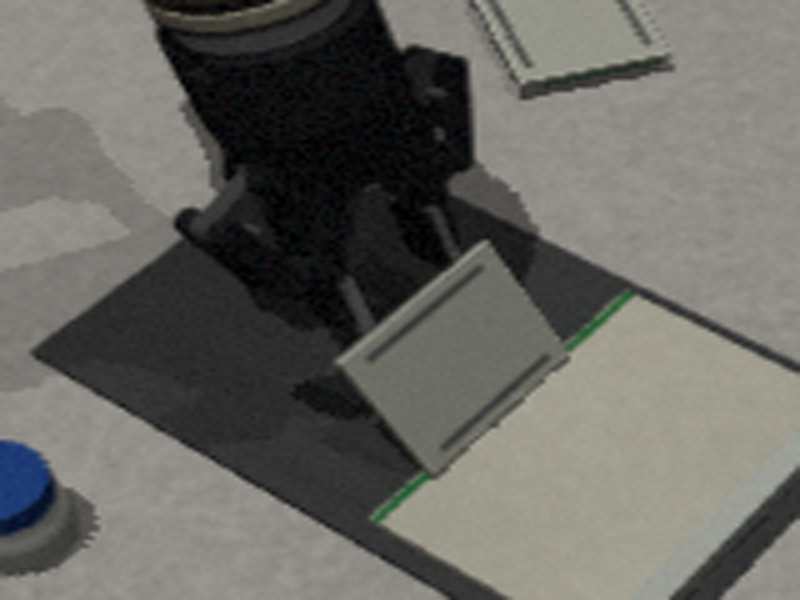

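The plate stands at about 55–60°, its lower edge riding on the green line. I push on over the top.

Call:
play_rows(
  motion=[0.25,0.028,0.14,0,0,0,0.25,0.028,0.14,0,0,0,0.25,0.028,0.1,0,0,0,0.25,0.028,0.1,0,0,0,0.25,0.028,0.06,0,0,0,0.25,0.028,0.06,0,0,0,0.25,0.028,0.03,0,0,0,0.25,0.028,0.03,0,0,0],
)

```text
t: 10.35
tool_pos: [0.55, -0.0591, 0.0589]
orientation: [[0.257, 0.96, 0.111], [0.029, 0.107, -0.994], [-0.966, 0.259, -0.0]]
force: [-0.5, 0.9, 0.8]
finger_gap: 0.0429
```

```bash
python3 -c "
from h import *
here();plate('scene','pics/a6.png',-.05,.06)"
```

```text
t 10.35 stand mm [-20.4  -6.8  58.9] F [-0.37  0.93  0.84] gap 0.0429 x-axis [ 0.259 -0.001 -0.966]
scene 162 pct [[-47.1, -58.3, 13.0], [-13.0, -9.8, 85.0], [55.8, 59.6, 277.1]] slope deg x,y [-66.7   1.3]
```

View pics/a6.png

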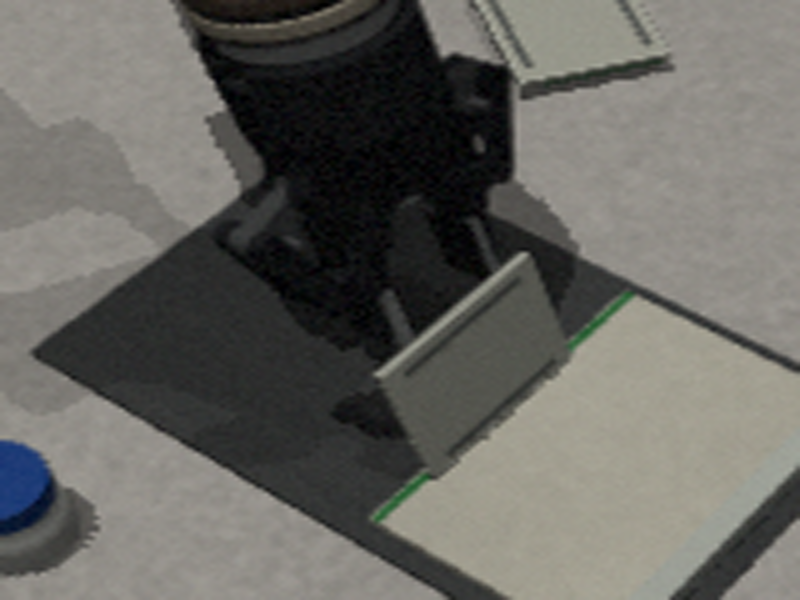

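The plate is nearly upright (about 78°), its lower edge on the step. I continue forward.

Call:
play_rows(
  motion=[0.25,0.028,0,0,0,0,0.25,0.028,0,0,0,0,0.25,0.028,0,0,0,0,0.25,0.028,0,0,0,0,0.25,0.028,0,0,0,0,0.25,0.028,0,0,0,0,0.25,0.028,0,0,0,0,0.25,0.028,0,0,0,0,0.25,0.028,0,0,0,0,0.25,0.028,0,0,0,0,0.25,0.028,0,0,0,0,0.25,0.028,0,0,0,0,0.25,0.028,0,0,0,0,0.25,0.028,0,0,0,0],
)

```text
t: 11.57
tool_pos: [0.5848, -0.0551, 0.0588]
orientation: [[0.257, 0.96, 0.111], [0.029, 0.107, -0.994], [-0.966, 0.259, -0.0]]
force: [-0.1, 0.6, -0.5]
finger_gap: 0.0427
```

```bash
python3 -c "
from h import *
here();plate('scene','pics/a7.png',-.05,.06)"
```

```text
t 11.57 stand mm [14.6 -6.8 58.8] F [-0.04  0.58 -0.49] gap 0.0427 x-axis [ 0.259 -0.001 -0.966]
scene 218 pct [[-40.6, -52.0, 13.1], [20.4, -4.2, 85.5], [55.9, 58.2, 416.6]] slope deg x,y [-78.2  11.2]
```

View pics/a7.png

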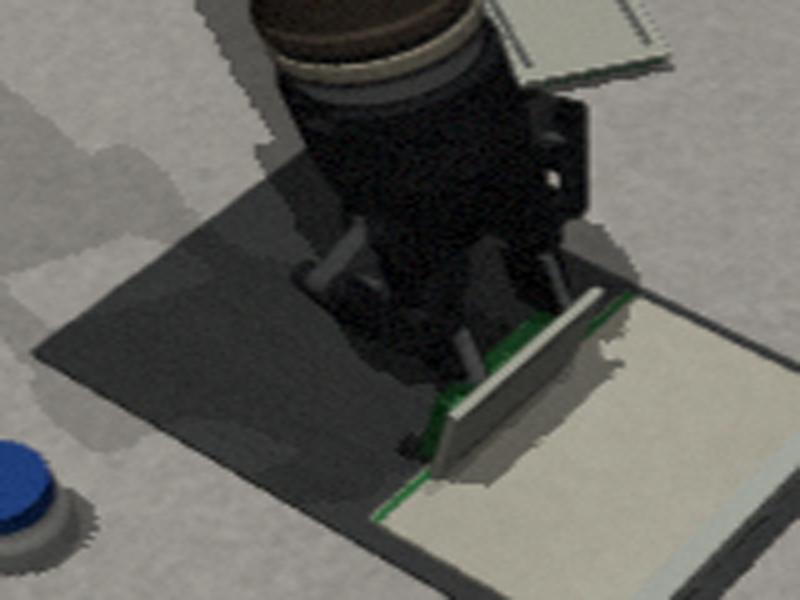

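The plate is just past vertical, leaning over the pad with the green side towards the robot. A little more.

Call:
play_rows(
  motion=[0.25,0.028,0,0,0,0,0.25,0.028,0,0,0,0,0.25,0.028,0,0,0,0,0.25,0.028,0,0,0,0,0.25,0.028,0,0,0,0,0.25,0.028,0,0,0,0,0,0,0,0,0,0,0,0,0,0,0,0,0,0,0,0,0,0],
)

```text
t: 12.37
tool_pos: [0.5994, -0.0534, 0.0587]
orientation: [[0.257, 0.96, 0.111], [0.029, 0.107, -0.994], [-0.966, 0.258, -0.0]]
force: [0.5, 0.1, -0.1]
finger_gap: 0.0425
```

```bash
python3 -c "
from h import *
here();plate('scene','pics/a8.png',-.05,.1)"
```

```text
t 12.37 stand mm [29.4 -6.8 58.7] F [ 0.51  0.01 -0.12] gap 0.0425 x-axis [ 0.258 -0.001 -0.966]
scene 524 pct [[-16.9, -53.2, 13.1], [74.6, -18.9, 15.7], [86.6, 55.3, 384.2]] slope deg x,y [-67.8  32.3]
```

View pics/a8.png

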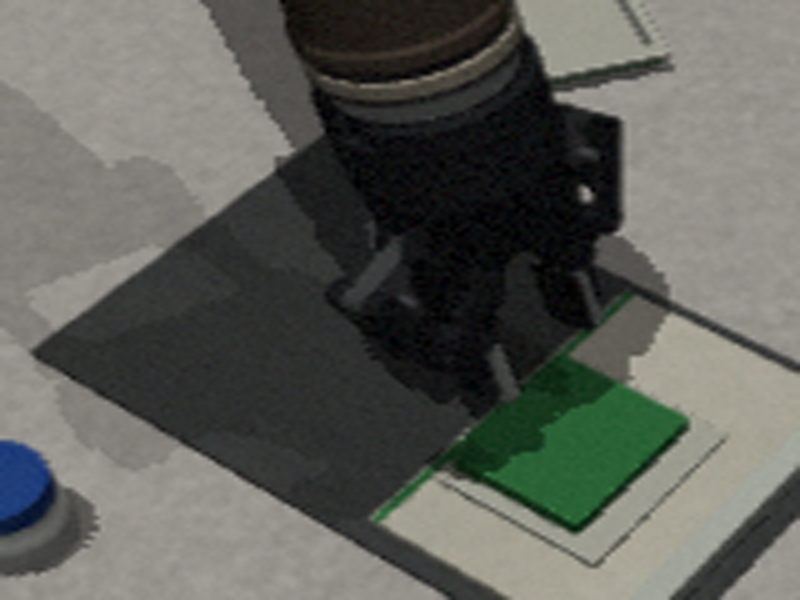

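Flipped: the green side is up and the carrier lies flat on the pad, its near edge close to the step and a gap left to the fence. I retreat, lower the fingers behind it, and push it to the fence.

Call:
play_rows(
  motion=[-1,-0.115,0.3,0,0,0,-1,-0.115,0,0,0,0,-1,-0.115,0,0,0,0,-1,-0.115,0,0,0,0,-1,-0.115,0,0,0,0,-1,-0.115,0,0,0,0,0,0,-1.5,0,0,0,0,0,-1.5,0,0,0,0,0,-1.3,0,0,0,0,0,-1,0,0,0,0,0,-0.7,0,0,0,0,0,0,0,0,0],
)

```text
t: 13.42
tool_pos: [0.5379, -0.06, 0.0002]
orientation: [[0.254, 0.961, 0.111], [0.03, 0.107, -0.994], [-0.967, 0.256, -0.002]]
force: [-0.3, -0.4, -0.1]
finger_gap: 0.0431
```

```bash
python3 - <<'E'
from h import *
here()
for n in("top","scene"):
    p,d=read_camera(n);q=(world(n,d)-O)@RS*1000
    h=cv2.cvtColor(p,cv2.COLOR_BGR2HSV)
    g=(h[...,1]>90)&(h[...,0]>40)&(h[...,0]<85)&(q[...,0]>-12)&(q[...,0]<110)&(abs(q[...,1])<80)&(q[...,2]>20)&(q[...,2]<34)
    r=cv2.minAreaRect(q[g][:,:2].astype(np.float32));print(n,g.sum(),np.percentile(q[g],[2,50,98],axis=0).round(1).tolist(),r)
    k=(q[...,0]>-60)&(q[...,0]<-10)&(abs(q[...,1]+6)<45)&(q[...,2]>10)&(q[...,2]<60)
    for lo in(10,15,20,25,30,40):
        kk=k&(q[...,2]>=lo)&(q[...,2]<lo+5)
        if kk.sum():print(lo,kk.sum(),q[kk][:,0].max().round(1))
E
```

```text
t 13.42 stand mm [-32.6  -6.4   0.2] F [-0.38 -0.32 -0.12] gap 0.0431 x-axis [ 0.256  0.    -0.967]
top 748 [[8.7, -43.4, 22.5], [38.1, -8.4, 26.6], [68.6, 26.6, 30.1]] ((38.91361618041992, -8.58001708984375), (62.33540725708008, 73.14984893798828), 0.48437368869781494)
scene 1086 [[11.6, -45.1, 22.0], [43.0, -11.1, 26.4], [72.2, 26.2, 29.0]] ((41.44316101074219, -8.722152709960938), (74.5429916381836, 63.30588150024414), 89.26457214355469)
20 5 -31.8
25 14 -27.8
30 35 -26.8
40 41 -29.7
```

Call:
play_rows(
  motion=[0.65,0.075,0,0,0,0,0.65,0.075,0,0,0,0,0.65,0.075,0,0,0,0,0.65,0.075,0,0,0,0,0.4,0.046,0,0,0,0,0.2,0.023,0,0,0,0,0.2,0.023,0,0,0,0,0.2,0.023,0,0,0,0,0.2,0.023,0,0,0,0,0.2,0.023,0,0,0,0,0.2,0.023,0,0,0,0,0.2,0.023,0,0,0,0,0.2,0.023,0,0,0,0,0.2,0.023,0,0,0,0,0.2,0.023,0,0,0,0,0.2,0.023,0,0,0,0],
)

```text
t: 14.85
tool_pos: [0.5918, -0.0544, 0.0017]
orientation: [[0.257, 0.96, 0.111], [0.029, 0.107, -0.994], [-0.966, 0.259, -0.0]]
force: [-1.5, -0.3, -0.5]
finger_gap: 0.0426
```

```bash
cat >> h.py <<'E'
def green():
  here()
  for n in("top","scene"):
    p,d=read_camera(n);q=(world(n,d)-O)@RS*1000
    h=cv2.cvtColor(p,cv2.COLOR_BGR2HSV)
    g=(h[...,1]>90)&(h[...,0]>40)&(h[...,0]<85)&(q[...,0]>0)&(q[...,0]<110)&(abs(q[...,1])<80)&(q[...,2]>20)&(q[...,2]<34)
    r=cv2.minAreaRect(q[g][:,:2].astype(np.float32));print(n,g.sum(),np.percentile(q[g],[2,50,98],axis=0).round(1).tolist(),np.round(r[0],1),np.round(r[1],1),round(r[2],1))
E
python3 -c "
from h import *
green()"
```

```text
t 14.85 stand mm [21.6 -6.9  1.7] F [-1.5  -0.12 -0.53] gap 0.0426 x-axis [ 0.259 -0.001 -0.966]
top 152 [[57.7, -44.9, 23.0], [75.2, 3.2, 26.6], [83.8, 27.3, 30.1]] [72.5 -8.1] [29.5 75.5] 6.8
scene 1107 [[26.4, -45.6, 22.7], [57.4, -11.5, 26.5], [86.8, 26.1, 28.9]] [47.3 -9. ] [74.9 80.5] 89.9
```

Call:
play_rows(
  motion=[0.2,0.023,0,0,0,0,0.2,0.023,0,0,0,0,0.15,0.017,0,0,0,0,0,0,0,0,0,0],
)

```text
t: 15.28
tool_pos: [0.5977, -0.0537, 0.002]
orientation: [[0.258, 0.96, 0.111], [0.029, 0.107, -0.994], [-0.966, 0.26, -0.0]]
force: [-0.1, -0.9, 0.4]
finger_gap: 0.0427
```

Call:
play_rows(
  motion=[0.1,0.011,0,0,0,0,0,0,0,0,0,0],
)

```text
t: 15.45
tool_pos: [0.5982, -0.0536, 0.0018]
orientation: [[0.257, 0.96, 0.111], [0.029, 0.107, -0.994], [-0.966, 0.259, -0.0]]
force: [-1.6, 0.6, 0.5]
finger_gap: 0.0428
```

Call:
play_rows(
  motion=[0.1,0.011,0,0,0,0,0,0,0,0,0,0],
)

```text
t: 15.62
tool_pos: [0.5991, -0.0535, 0.0018]
orientation: [[0.257, 0.96, 0.111], [0.029, 0.107, -0.994], [-0.966, 0.259, -0.0]]
force: [-0.7, -0.8, 0.8]
finger_gap: 0.0428
```

Call:
play_rows(
  motion=[0.1,0.011,0,0,0,0,0,0,0,0,0,0],
)

```text
t: 15.78
tool_pos: [0.5996, -0.0533, 0.0017]
orientation: [[0.256, 0.96, 0.111], [0.029, 0.107, -0.994], [-0.966, 0.258, -0.001]]
force: [-3.1, -1.3, 3.2]
finger_gap: 0.0426
```

Call:
play_rows(
  motion=[0.1,0.011,0,0,0,0,0,0,0,0,0,0],
)

```text
t: 15.95
tool_pos: [0.5997, -0.0533, 0.0016]
orientation: [[0.254, 0.961, 0.111], [0.029, 0.107, -0.994], [-0.967, 0.256, -0.001]]
force: [-5.8, -1.8, 6.5]
finger_gap: 0.0429
```

```bash
python3 -c "
from h import *
green()"
```

```text
t 15.95 stand mm [29.7 -6.8  1.6] F [-5.98 -1.13  6.47] gap 0.0429 x-axis [ 0.256 -0.    -0.967]
top 104 [[71.2, -44.8, 23.3], [85.2, 6.8, 26.6], [91.5, 26.9, 29.9]] [82.7 -8.8] [25.  73.9] 6.8
scene 1118 [[33.8, -45.3, 22.7], [64.9, -11.1, 26.5], [94.2, 26.1, 29.1]] [52.9 -9.1] [84.  74.4] 0.0
```

The force rises just as it did at the step, and the block's far edge is at 94 mm as expected, so it is at the fence. One more small press, then I retreat.

Call:
play_rows(
  motion=[0.1,0.011,0,0,0,0,0,0,0,0,0,0,-0.3,-0.034,0,0,0,0,-0.5,-0.057,0,0,0,0,-1,-0.115,0,0,0,0,-1.5,-0.172,0.3,0,0,0,-1.5,-0.172,1,0,0,0,-2,-0.23,2,0,0,0,-2,-0.23,2.5,0,0,0,-2,-0.23,2.5,0,0,0,-2,-0.23,2.5,0,0,0,-2,-0.23,2.5,0,0,0,-2,-0.23,2,0,0,0,0,0,0,0,0,0,0,0,0,0,0,0],
)

```text
t: 17.3
tool_pos: [0.4345, -0.0729, 0.156]
orientation: [[0.261, 0.959, 0.11], [0.027, 0.106, -0.994], [-0.965, 0.263, 0.002]]
force: [0.3, -0.7, -0.8]
finger_gap: 0.0428
```

```bash
python3 - <<'E'
from h import *
green()
p,d=read_camera("top");a=cv2.resize(p[110:270,290:430],None,fx=4,fy=4,interpolation=cv2.INTER_CUBIC)
p2,d=read_camera("scene");b=cv2.resize(p2[150:310,260:410],None,fx=4,fy=4,interpolation=cv2.INTER_CUBIC)
cv2.imwrite("pics/end.png",cv2.resize(np.hstack([a[:600],b[:600]]),(800,410)))
for n in("top",'scene'):
  for q in("bottle","jar","coupling"):
    z=np.load(n+"0.npz")["p"];r=spot_in(q,n)[:1]
    if r: print(n,q,(np.array(r[0]["rect"])*[640,400,640,400]).round())
E
```

```text
t 17.3 stand mm [-136.7   -7.2  156. ] F [ 0.25 -0.77 -0.78] gap 0.0428 x-axis [ 0.263 -0.003 -0.965]
top 743 [[30.4, -43.8, 22.5], [60.2, -8.7, 26.5], [90.4, 26.4, 30.3]] [60.9 -8.6] [72.8 63.1] 89.3
scene 1099 [[34.5, -45.4, 22.3], [65.1, -11.2, 26.5], [94.0, 25.9, 29.1]] [64.  -8.7] [75.2 62.2] 90.0
top bottle [391. 125. 415. 147.]
top jar [412. 205. 439. 225.]
top coupling [275. 139. 294. 156.]
scene bottle [297. 284. 321. 323.]
scene jar [205. 240. 239. 275.]
scene coupling [388. 192. 408. 217.]
```

View pics/end.png

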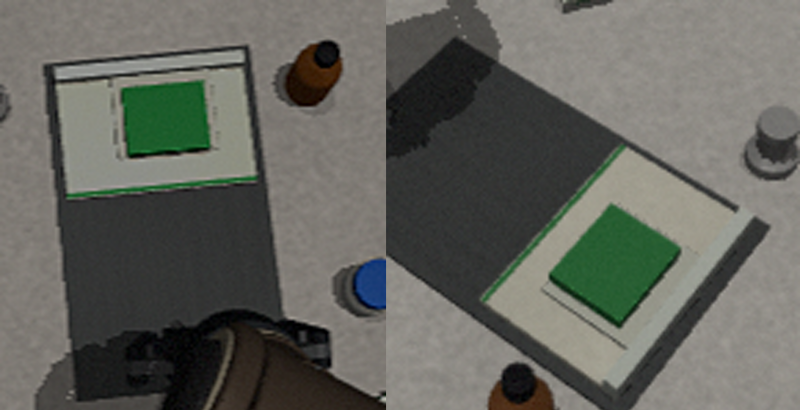

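The carrier sits green up against the fence with the hand clear. The bottle, jar and coupling show at the same pixels as before.

```bash
python3 -c "
from h import *
print(finish_job())"
```

```text
the job is handed in; nothing more can be done
None
```

I pushed the carrier against the step, tipped it up over that edge, and flipped it onto the light pad with the green side up. Then I slid it until it met the fence, moved the hand clear and handed the job in at about 17.5 s; no verdict is reported.

**Last checks:**
- **Position:** The green block's middle is 61 mm past the step in the top camera and 64 mm in the scene camera; home would put it at 63 mm. It is square to within 1° and lies flat.
- **Fence contact:** The push force rose to about 6 N on reaching the fence, as it had at the step. I pressed about 1 mm more before backing off.
- **Cameras disagree:** The two views differ by about 3 mm, so a gap at the fence under that size would not show. The force rise is the firmer evidence.
- **Bystanders:** The bottle, jar and coupling are within a few pixels of where they started.

Highest force seen was about 10 N, when the carrier met the step. One measurement did not match the description: half open, the fingertips stood about 17 mm behind the TCP, more than expected. I set the pushing height from the depth image instead.

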